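# File the honed chisel in the graded rack

### The arm

A 6-joint arm with a two-finger parallel gripper is mounted at the origin on the work surface. World frame = base frame: x ahead of the robot, y to its left, z up, the work surface at z = 0. Lengths are in m, angles in degrees, forces in N, time in s.
With the tool pointing down it reaches from about 0.25 to 0.725 m from the base axis. Payload 9.7 kg.
Tool frame: the origin (TCP) lies between the finger pads; the fingertips stand 11 mm ahead of it and the grasp point (between the pads) lies 8 mm behind it; y points along the fingers, x is the direction in which the jaws open and shut, and the axes are right-handed (so a half turn about y gives the same grasp; the last joint's range is limited). The gripper opens to 85 mm and grips with 20 to 120 N. Pads are 22 mm wide; open, the fingers measure 114 mm over their backs; the gripper's body (76 mm by 85 mm) begins 54 mm behind the grasp point. The pads swing forward as they close: fully open they stand 13 mm farther back than shut.
Start: joints at [-76.375, 4.979, 10.078, 95.1, 0, 90], TCP at [0.13, -0.535, 0.242] pointing down, gripper open.
Joint ranges: [-179.16, 179.16], [-48.56, 103.87], [-65.8, 70.77], [-126.05, 130.52], [-82.76, 87.17], [-180, 180]. Speed limits (degrees/s): [127.2, 127.2, 147.25, 180, 180, 180].

### API

Orientations are given as [roll, pitch, yaw] about the fixed x, y, z axes, in that order (R = Rz(yaw) Ry(pitch) Rx(roll)).
In Python, from workcell import bot, vision gives the robot as it stands. The module is installed in compiled form; this text tells all that it offers.
- The arm moves only by the shell command python3 -m crank 'ROWS' [OPENING] [FORCE]. ROWS is text: rows parted by semicolons, each of 6 numbers parted by spaces: the shift along the tool's x, y, z in m, then the turn, a rotation vector about the tool's x, y, z in rad. A call has 1 to 8 rows; each row is the pose to reach, as a shift and turn from the pose commanded when the call began, along the tool's axes at that moment; what a row does not reach only later rows make up. A row lasts 1/10 s, in which the tool goes at most 50 mm and 8.59 degrees, less where a joint would pass 70% of its speed; a pose out of reach is approached as far as the arm can. A call with a gripper value outside its range is refused whole. OPENING is the gripper's target within -1 to 1 (shut at 1, half-way at 0, fully open at -1), set as the call begins (- or left out, the last holds). The fingers move at their own pace and stop on an object; FORCE is the grip in N (left out, the last holds). Time passes only in rows, so rows that repeat a pose let the fingers close. It gives the time, the measured TCP pose, the force and the opening at its end, in the units of the state.
- bot.get_obs(): the state, without advancing time (a new reading comes with each control period).
- vision.camera(name): name is "scene" or "top"; returns the picture (384x512x3 uint8, red, green, blue); there is no depth.
- vision.get_calibration(name): a dict with "fx", "fy", "cx", "cy" (pixels), "rvec" (rotation vector, rad) and "tvec" (3), from world to camera coordinates, as OpenCV has them. Camera axes: x right, y down, z forward; pixel columns grow to the right and rows downward; lengths in m; the calibration is good to about 2 mm. A picture is of the moment at which its call begins. get_calibration takes no time and is no camera call.
- bot.job_done(): hands the job in, once; it reports no verdict.
The state is a dict: "time": time; "q": joint angles; "qd": joint speeds; "joint_efforts": joint torques, N m; "ee_pos": TCP position; "tcp_rot": TCP orientation; "wrist_force": force on the tool from outside, world axes, zero at the start; "torque": the same for the moment, N m; "opening": finger opening in m.
Only numpy, scipy, OpenCV 4.12 (cv2) and the standard library are available. Lean on these libraries where they do the work, as an engineer would, in place of code of your own. Each camera call takes 0.05 s, during which the arm holds its last target. There are 200 camera calls.

### The job

Lift the freshly honed chisel out of the stand on the green mat and hang it in the graded wooden rack, in the narrowest slot that accepts its blade: try it gently from the narrow (red dot) end, slot by slot, and in the first that takes it let the blade right down until its shoulder sits on the rack, then let go. Never force the blade against the rack or drop it in, and leave the other two chisels, the stone and the oil bottle alone.

Things in the scene. Friction and masses are not known exactly. Their poses are not given: they have to be found in the camera images.
- mat: green honing mat 200 x 200 x 3 mm, fixed flat on the bench; origin at the centre of its underside. One stand is on it, within 60 mm of its centre; the other two stand on the flat steel drip tray, farther off
- rack: fixed brown wooden rack 70 (x) by 216 (y) by 60 mm tall, origin at the centre of its underside; five slots in a row along y, 36 mm apart, length along x, growing from slot1 (lowest y, end with the red dot) to slot5. The right slot is about 1.5 mm longer than the blade is wide; the one before is 4.4 mm too short; in longer ones the shoulder falls through. Rigid: press with a few newtons only
- slot1 (a point): centre of the mouth of slot 1, on the rack's top, 60 mm above the bench; z up, x along the slot. Slot 1 is 14.6 mm long (x), 8.6 mm across, straight through to the bench, square edges, no lead-in. A chisel is home when it hangs by its shoulder: shoulder on the rack's top, collar 14 mm and chisel's middle 23 mm above this point. Measured poses can be a millimetre or two off
- slot2 (a point): centre of the mouth of slot 2, on the rack's top, 60 mm above the bench; z up, x along the slot. Slot 2 is 20.6 mm long (x), 8.6 mm across, straight through to the bench, square edges, no lead-in. A chisel is home when it hangs by its shoulder: shoulder on the rack's top, collar 14 mm and chisel's middle 23 mm above this point. Measured poses can be a millimetre or two off
- slot3 (a point): centre of the mouth of slot 3, on the rack's top, 60 mm above the bench; z up, x along the slot. Slot 3 is 26.6 mm long (x), 8.6 mm across, straight through to the bench, square edges, no lead-in. A chisel is home when it hangs by its shoulder: shoulder on the rack's top, collar 14 mm and chisel's middle 23 mm above this point. Measured poses can be a millimetre or two off
- slot4 (a point): centre of the mouth of slot 4, on the rack's top, 60 mm above the bench; z up, x along the slot. Slot 4 is 32.6 mm long (x), 8.6 mm across, straight through to the bench, square edges, no lead-in. A chisel is home when it hangs by its shoulder: shoulder on the rack's top, collar 14 mm and chisel's middle 23 mm above this point. Measured poses can be a millimetre or two off
- slot5 (a point): centre of the mouth of slot 5, on the rack's top, 60 mm above the bench; z up, x along the slot. Slot 5 is 38.6 mm long (x), 8.6 mm across, straight through to the bench, square edges, no lead-in. A chisel is home when it hangs by its shoulder: shoulder on the rack's top, collar 14 mm and chisel's middle 23 mm above this point. Measured poses can be a millimetre or two off
- chisel_a_center (a point): middle of a chisel, 118 mm tall, blade down: blue handle 28 (x) by 22 (y) by 60 mm, black collar 50 by 26 by 8, then 14 mm of brass shoulder, then 36 mm of steel blade with a flat square end, all 6 mm thick (y). Blade 18 to 32 mm wide (x; unknown, the three differ), shoulder 4.6 mm wider. 0.13 to 0.25 kg. Point is 9 mm above collar underside, 59 mm above blade end; z up
- chisel_b_center (a point): middle of a chisel, 118 mm tall, blade down: blue handle 28 (x) by 22 (y) by 60 mm, black collar 50 by 26 by 8, then 14 mm of brass shoulder, then 36 mm of steel blade with a flat square end, all 6 mm thick (y). Blade 18 to 32 mm wide (x; unknown, the three differ), shoulder 4.6 mm wider. 0.13 to 0.25 kg. Point is 9 mm above collar underside, 59 mm above blade end; z up
- chisel_c_center (a point): middle of a chisel, 118 mm tall, blade down: blue handle 28 (x) by 22 (y) by 60 mm, black collar 50 by 26 by 8, then 14 mm of brass shoulder, then 36 mm of steel blade with a flat square end, all 6 mm thick (y). Blade 18 to 32 mm wide (x; unknown, the three differ), shoulder 4.6 mm wider. 0.13 to 0.25 kg. Point is 9 mm above collar underside, 59 mm above blade end; z up
- stand_a: fixed dark wooden stand 70 (x) by 50 (y) by 60 mm tall for one chisel; origin at the centre of its underside. The blade hangs in a loose pocket (42 along x by 12 mm) and the collar rests on the top. It holds chisel_a at the start. Which of the three stands is on the mat changes
- stand_b: fixed dark wooden stand 70 (x) by 50 (y) by 60 mm tall for one chisel; origin at the centre of its underside. The blade hangs in a loose pocket (42 along x by 12 mm) and the collar rests on the top. It holds chisel_b at the start. Which of the three stands is on the mat changes
- stand_c: fixed dark wooden stand 70 (x) by 50 (y) by 60 mm tall for one chisel; origin at the centre of its underside. The blade hangs in a loose pocket (42 along x by 12 mm) and the collar rests on the top. It holds chisel_c at the start. Which of the three stands is on the mat changes
- stone_center (a point): bystander: two-layer sharpening stone, grey over red-brown, 150 x 50 x 26 mm, lying loose on the bench; its centre
- oil_center (a point): bystander: amber oil bottle, 52 mm across, 130 mm tall, loose, standing; its centre
- chisel_a: the whole of chisel_a (same chisel as point chisel_a_center); origin at the centre of the collar's underside, same axes
- chisel_b: the whole of chisel_b (same chisel as point chisel_b_center); origin at the centre of the collar's underside, same axes
- chisel_c: the whole of chisel_c (same chisel as point chisel_c_center); origin at the centre of the collar's underside, same axes
Things that resemble listed ones, but are neither listed nor needed, are in the scene too. Leave any turquoise or white look-alike of the stand_c alone.

How it is judged (in metres and radians):
On the way:
1. the chisel from the stand on the mat is lifted clear of its stand (((horizontal distance between stand_a and mat below 0.1 m and z of chisel_a_center in the frame of stand_a above 0.12 m) or (horizontal distance between stand_b and mat below 0.1 m and z of chisel_b_center in the frame of stand_b above 0.12 m) or (horizontal distance between stand_c and mat below 0.1 m and z of chisel_c_center in the frame of stand_c above 0.12 m))), for 0.1 s.
At the end, for the whole second after the job is handed in: The chisel that stood on the mat hangs upright (within 0.10 rad) in one of the rack's slots by its shoulder: its middle 79 to 87 mm above the bench (in a wider slot it falls 14 mm lower, in a narrower one it does not go in), within 6 mm of the rack's centre line, at rest and released (((horizontal distance between stand_a and mat below 0.1 m and x of chisel_a_center in the frame of rack between -0.006 and 0.006 m and y of chisel_a_center in the frame of rack between -0.09 and 0.09 m and z of chisel_a_center in the frame of rack between 0.079 and 0.087 m and angle between chisel_a_center's own z axis and vertical below 0.1 rad and linear speed of chisel_a below 0.02 m/s) or (horizontal distance between stand_b and mat below 0.1 m and x of chisel_b_center in the frame of rack between -0.006 and 0.006 m and y of chisel_b_center in the frame of rack between -0.09 and 0.09 m and z of chisel_b_center in the frame of rack between 0.079 and 0.087 m and angle between chisel_b_center's own z axis and vertical below 0.1 rad and linear speed of chisel_b below 0.02 m/s) or (horizontal distance between stand_c and mat below 0.1 m and x of chisel_c_center in the frame of rack between -0.006 and 0.006 m and y of chisel_c_center in the frame of rack between -0.09 and 0.09 m and z of chisel_c_center in the frame of rack between 0.079 and 0.087 m and angle between chisel_c_center's own z axis and vertical below 0.1 rad and linear speed of chisel_c below 0.02 m/s))); the robot touches nothing.
It fails at once if the blade or chisel pressed or dropped on the rack with more than 50 N (contact force between any of chisel_a, chisel_b, chisel_c and rack above 50 N).
It fails at once if a chisel that was not on the mat is moved more than 15 mm ((horizontal distance between stand_a and mat above 0.1 m and distance of chisel_a_center from where it was at the start of the episode above 0.015 m) or (horizontal distance between stand_b and mat above 0.1 m and distance of chisel_b_center from where it was at the start of the episode above 0.015 m) or (horizontal distance between stand_c and mat above 0.1 m and distance of chisel_c_center from where it was at the start of the episode above 0.015 m)).
It fails at once if the stone or the oil bottle is moved more than 20 mm (distance of any of stone_center, oil_center from where it was at the start of the episode above 0.02 m).
It also fails if it takes over 72 s, if anything falls off the work surface, if the arm or the gripper's body presses on something with over 40 N, if the wrist force passes 120 N, or if a joint passes its speed limit or range.

## Working session

There is one attempt and no reset: what is moved stays moved. The work goes in short steps, Python scripts to look and compute and a shell command to move; the robot and the scene stay as the last step left them, time stands still between calls to the robot, and variables do not carry over. Pictures are saved under pics/ and viewed, about 8 in all and at most 12, crops included, and the job is handed in when it is done.

```bash
mkdir -p pics
python3 - <<'E'
from workcell import bot, vision
import cv2,numpy as np
for n in("scene","top"):
    im=vision.camera(n); cv2.imwrite(f"pics/{n}0.png",cv2.resize(im[:,:,::-1],(800,600),interpolation=cv2.INTER_CUBIC)); np.save(f"pics/{n}0.npy",im)
    c=vision.get_calibration(n); R=cv2.Rodrigues(np.array(c["rvec"],float))[0]; print(n,c,-R.T@np.array(c["tvec"],float).ravel())
print(bot.get_obs())
E
```

```text
scene {'fx': 410.50090070951916, 'fy': 410.50090070951916, 'cx': 253.78458987983188, 'cy': 185.88966598976836, 'rvec': array([ 1.80685002,  1.36283756, -0.73104162]), 'tvec': array([-0.21722052, -0.27699223,  1.59865174])} [ 1.48418655 -0.18896505  0.66413804]
top {'fx': 397.47240222617285, 'fy': 397.47240222617285, 'cx': 255.33497297086075, 'cy': 186.4192833569388, 'rvec': array([ 2.16218533, -2.19750956,  0.03873699]), 'tvec': array([0.09038852, 0.63819389, 1.06386594])} [0.57534607 0.05500898 1.10146411]
{'time': 0.1, 'q': array([-7.63754568e+01,  5.00819365e+00,  1.00394529e+01,  9.50986712e+01,
        9.91145130e-04,  8.99975345e+01]), 'qd': array([0.0841328 , 0.04645584, 0.14179778, 0.00906487, 0.07720524,
       0.02805343]), 'joint_efforts': array([-4.16868743e-04, -5.21562016e+01,  4.65654910e+01,  1.60007388e-02,
        1.06675714e-05,  2.52537779e-05]), 'ee_pos': array([ 0.12951863, -0.53434408,  0.24165571]), 'tcp_rot': array([-8.99990060e+01,  6.74118725e-02, -7.63729912e+01]), 'wrist_force': array([-0.80301528,  1.16399988,  0.3640459 ]), 'torque': array([ 0.06254962, -0.01971794, -0.04150052]), 'opening': 0.08539429655902897}
```

View pics/scene0.png

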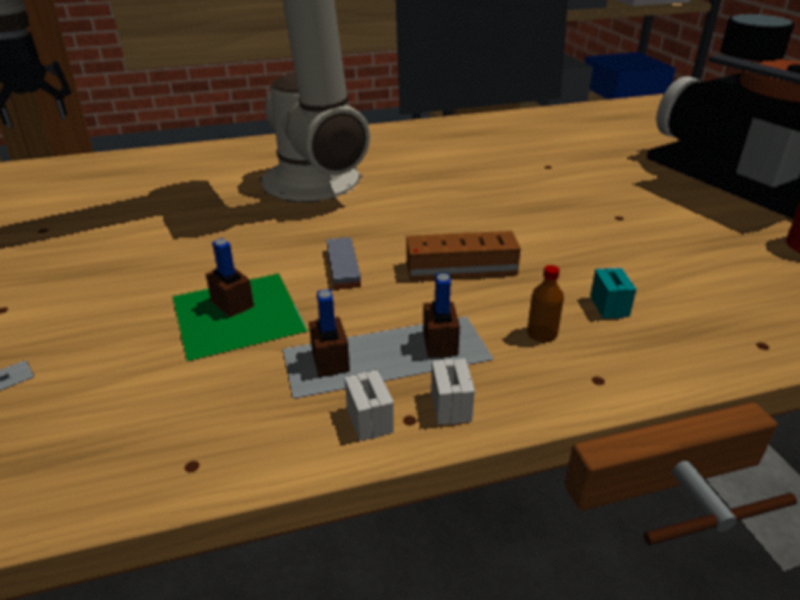

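View pics/top0.png

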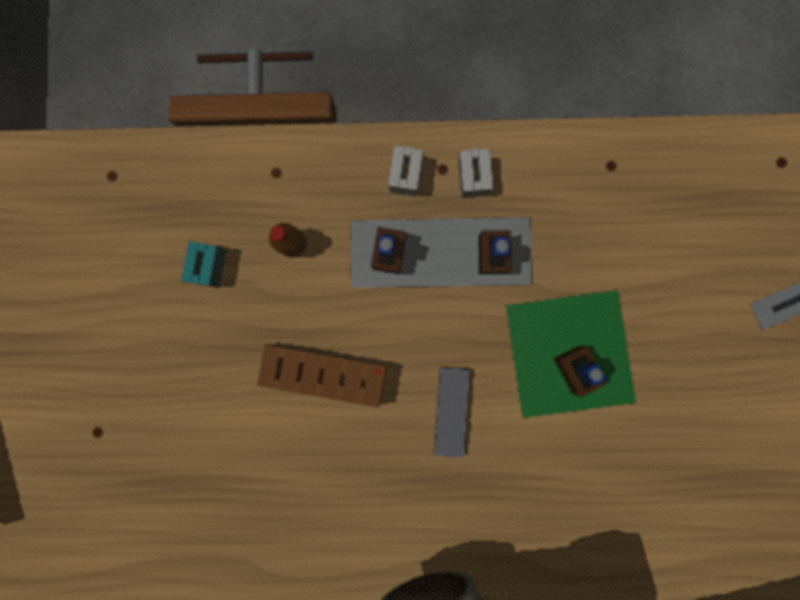

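The scene view shows the green mat at (237,315) with a dark stand and a blue handle at (223,258). Two more dark stands sit on the grey tray, at (328,335) and (440,315). The rack is at (462,255) with its red dot at (425,243), the stone at (343,262) and the bottle at (545,305). In the top view the mat is at (570,353) with its stand at (582,372), and the rack is at (322,375) with the dot at (378,371).

Candidates: dark stands at top (582,372), (388,250) and (497,252), white ones at (406,170) and (477,172), and turquoise at (204,263). Only (582,372) is on the green mat. I'll confirm this with a crop.

Run:
```python
import cv2,numpy as np
s=np.load("pics/scene0.npy");t=np.load("pics/top0.npy")
def crop(im,u,v,w,h,k): return cv2.resize(im[v:v+h,u:u+w,::-1],(w*k,h*k),interpolation=cv2.INTER_CUBIC)
# origins / scale 5 : scene stand (120,145) ; top stand (340,205); rack scene(250,140), rack top(155,210)
a=crop(s,120,145,60,60,6);b=crop(t,345,210,60,60,6)
cv2.imwrite("pics/stand.png",np.hstack([a,b]))
a=crop(s,255,140,85,45,9);b=crop(t,160,212,95,50,8)
cv2.imwrite("pics/rack.png",np.vstack([np.pad(x,((0,0),(0,800-x.shape[1]),(0,0))) if x.shape[1]<=800 else x[:,:800] for x in (crop(s,255,142,85,38,8),crop(t,160,215,95,50,7))]) )
```

```text
(no output)
```

View pics/stand.png

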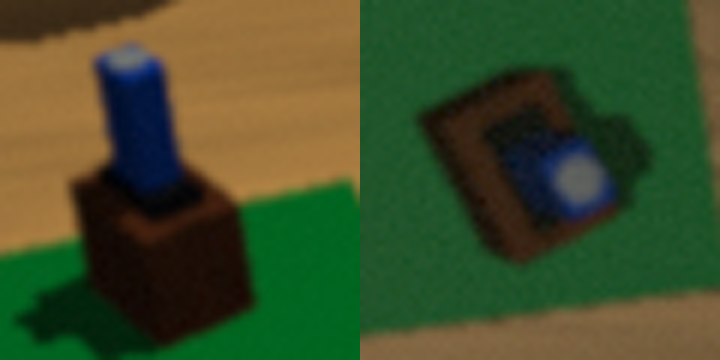

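View pics/rack.png

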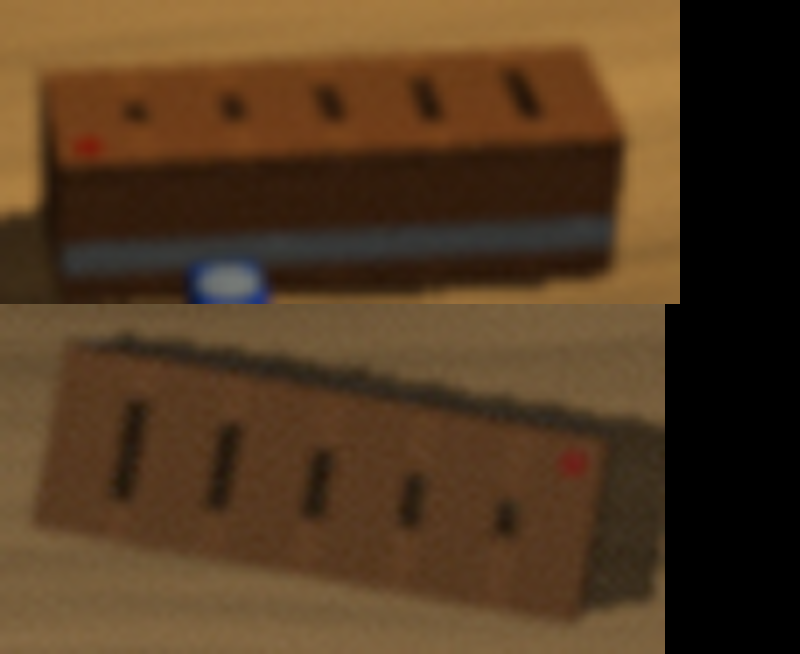

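The crops confirm the target: a dark brown stand with a blue handle on the green mat. The rack's slots grow away from the red dot. Next I fit the poses from both views.

```bash
cat > h.py <<'E'
import numpy as np,cv2
from scipy.optimize import least_squares
from workcell import bot,vision
C={n:vision.get_calibration(n) for n in("scene","top")}
def proj(n,P):
    c=C[n];K=np.array([[c["fx"],0,c["cx"]],[0,c["fy"],c["cy"]],[0,0,1]])
    return cv2.projectPoints(np.asarray(P,float).reshape(-1,3),np.array(c["rvec"],float),np.array(c["tvec"],float),K,None)[0].reshape(-1,2)
def px(pts,o,k,u0,v0): return (np.array(pts,float)-o+.5)/k-.5+[u0,v0]
def fit(obs,x0):  # obs: list (view, local xyz Nx3, pixels); params x,y,z,yaw
    def f(p):
        c,s=np.cos(p[3]),np.sin(p[3]);R=np.array([[c,-s,0],[s,c,0],[0,0,1]])
        return np.concatenate([(proj(n,np.asarray(L)@R.T+p[:3])-q).ravel() for n,L,q in obs])
    r=least_squares(f,x0);return r.x,r.fun.reshape(-1,2)
E
python3 - <<'E'
from h import *
np.set_printoptions(precision=4,suppress=True)
L=np.array([[0,-.072+.036*i,0] for i in range(5)])
S=px([(135,111),(233,106),(330,102),(427,99),(522,92)],0,8,255,142)
T=px([(506,519),(411,501),(317,485),(223,467),(128,450)],[0,304],7,160,215)
cor=np.array([[.035,.108,0],[.035,-.108,0],[-.035,-.108,0],[-.035,.108,0]])
Tc=px([(70,344),(605,434),(580,618),(35,524)],[0,304],7,160,215)
Sc=px([(622,140),(60,167),(42,75),(580,45)],0,8,255,142)
for o in ([("scene",L,S),("top",L,T)],[("scene",cor,Sc),("top",cor,Tc)]):
    p,r=fit(o,[.4,.2,.06,0]);print("rack",p[:3],np.degrees(p[3]),"\n",r.T)
# stand
c=np.array([[.035,.025,0],[.035,-.025,0],[-.035,-.025,0],[-.035,.025,0]])
St=px([(418,115),(548,70),(620,215),(520,265)],[360,0],6,345,210)
Ss=px([(70,182),(155,240),(238,205)],0,6,120,145)
print(St,Ss)
h=("scene",[[0,0,0]],px([(129,57)],0,6,120,145)),("top",[[0,0,0]],px([(580,181)],[360,0],6,345,210))
p,r=fit(list(h),[.4,-.2,.13,0]);print("handle top",p[:3],r.ravel())
# ray estimates of stand corners at z=.063
for n,pts in(("top",St),("scene",Ss)):
    for q in pts:
        g=least_squares(lambda w:(proj(n,[w[0],w[1],.063])-q).ravel(),[.4,-.2]);print(n,q,g.x)
E
```

```text
rack [0.4986 0.2136 0.0612] -11.048032783721743 
 [[-0.1042 -0.2297 -0.2768 -0.3701 -0.2594 -0.1471 -0.1388 -0.2414 -0.312
  -0.208 ]
 [ 0.0209  0.0814  0.019  -0.1662  0.1507 -0.058   0.0311 -0.1598 -0.0591
  -0.0954]]
rack [0.4995 0.2125 0.0589] -10.186773764219781 
 [[ 1.7789 -1.8234 -2.1364  1.0912 -2.5035  2.0696  1.2679 -2.142 ]
 [ 0.1002  0.8261  0.4269  0.4237 -0.388   0.2141  0.6139  0.3503]]
[[354.25   228.75  ]
 [375.9167 221.25  ]
 [387.9167 245.4167]
 [371.25   253.75  ]] [[131.25   174.9167]
 [145.4167 184.5833]
 [159.25   178.75  ]]
handle top [ 0.4994 -0.2226  0.1326] [-0.4099 -0.0641 -0.3744 -0.0344]
top [354.25 228.75] [ 0.523  -0.1751]
top [375.9167 221.25  ] [ 0.5415 -0.2314]
top [387.9167 245.4167] [ 0.4791 -0.26  ]
top [371.25 253.75] [ 0.4584 -0.2167]
scene [131.25   174.9167] [ 0.4815 -0.2577]
scene [145.4167 184.5833] [ 0.5409 -0.2234]
scene [159.25 178.75] [ 0.5225 -0.1858]
```

```bash
cat > go.py <<'E'
# prints tool-axis shift and y-turn to reach world x,y,z,yaw(deg of tool x)
import sys,numpy as np
from scipy.spatial.transform import Rotation as Ro
from workcell import bot
o=bot.get_obs();R=Ro.from_euler('xyz',o["tcp_rot"],degrees=True)
x,y,z,w=map(float,sys.argv[1:5])
T=Ro.from_euler('xyz',[-90,0,w],degrees=True)
print("shift",R.inv().apply(np.array([x,y,z])-o["ee_pos"]).round(4),"turn",(R.inv()*T).as_rotvec().round(4))
print(o["time"],o["ee_pos"].round(4),o["tcp_rot"].round(2),"q",o["q"].round(1),"F",o["wrist_force"].round(1),"T",o["torque"].round(2),o["opening"])
E
python3 go.py .4994 -.2226 .21 27
python3 -m crank '-.044 0 .088 0 -.15 0;-.088 0 .176 0 -.3 0;-.13 0 .262 0 -.45 0;-.172 0 .346 0 -.6 0;-.216 0 .433 0 -.75 0;-.216 0 .433 0 -.9 0;-.216 0 .433 0 -1.05 0;-.216 0 .433 0 -1.2 0' -1 40
python3 go.py .4994 -.2226 .21 27
```

```text
shift [-0.2158  0.0319  0.4329] turn [-1.1000e-03 -1.8042e+00 -8.0000e-04]
0.1 [ 0.1295 -0.5343  0.2417] [-9.000e+01  7.000e-02 -7.637e+01] q [-76.4   5.   10.   95.1   0.   90. ] F [-0.8  1.2  0.4] T [ 0.06 -0.02 -0.04] 0.08539429655902897
time: 0.9
ee_pos: [0.4366, -0.275, 0.2421]
tcp_rot: [-90.0, 0.0, -7.3]
wrist_force: [0.5, -1.0, 0.6]
opening: 0.0857
shift [0.0557 0.0321 0.0599] turn [-1.00e-04 -5.98e-01 -1.00e-04]
0.9 [ 0.4366 -0.275   0.2421] [-9.00e+01  1.00e-02 -7.26e+00] q [-32.2   0.3   5.2  94.9  -0.   65.1] F [ 0.5 -1.   0.6] T [-0.08 -0.03  0.01] 0.08565066029101755
```

```bash
python3 -m crank '.056 .03 .06 0 -.15 0;.056 .03 .06 0 -.3 0;.056 .03 .06 0 -.45 0;.056 .03 .06 0 -.598 0;.056 .03 .06 0 -.598 0;.056 .03 .06 0 -.598 0;.056 .03 .06 0 -.598 0'
python3 go.py .4994 -.2226 .0955 27
python3 - <<'E'
from h import *
s=vision.camera("scene");t=vision.camera("top")
def crop(im,u,v,w,h,k): return cv2.resize(im[v:v+h,u:u+w,::-1],(w*k,h*k),interpolation=cv2.INTER_CUBIC)
cv2.imwrite("pics/ap.png",np.hstack([crop(s,105,100,80,110,5),crop(t,335,190,80,110,5)]))
E
```

```text
time: 1.6
ee_pos: [0.4987, -0.2249, 0.2123]
tcp_rot: [-90.0, -0.0, 26.4]
wrist_force: [-0.1, 0.4, 0.0]
opening: 0.0857
shift [0.0016 0.1168 0.0018] turn [ 0.     -0.0101  0.    ]
1.6 [ 0.4987 -0.2249  0.2123] [-90.    -0.    26.42] q [-24.3   4.    5.7  91.7  -0.   39.3] F [-0.1  0.4  0. ] T [ 0.01 -0.01  0.02] 0.08570221967076125
```

View pics/ap.png

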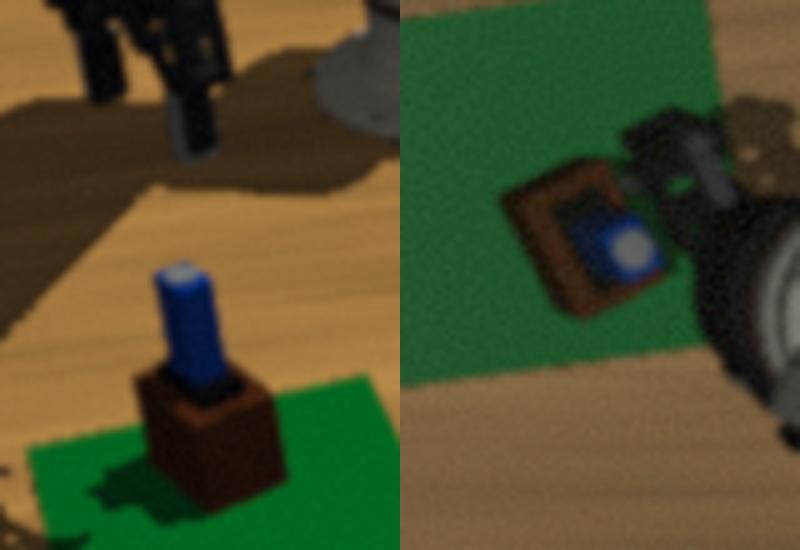

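The open jaws straddle the blue handle at (185,320) in the scene crop and line up with the stand's long side, so I descend and grip.

```bash
python3 -m crank '.0016 .03 .0018 0 -.01 0;.0016 .06 .0018 0 -.01 0;.0016 .09 .0018 0 -.01 0;.0016 .106 .0018 0 -.01 0;.0016 .1168 .0018 0 -.01 0;.0016 .1168 .0018 0 -.01 0;.0016 .1168 .0018 0 -.01 0'
python3 -m crank '0 0 0 0 0 0;0 0 0 0 0 0;0 0 0 0 0 0;0 0 0 0 0 0;0 0 0 0 0 0;0 0 0 0 0 0;0 0 0 0 0 0;0 0 0 0 0 0' 1 40
python3 go.py .4994 -.2226 .205 27
```

```text
time: 2.4
ee_pos: [0.4998, -0.2226, 0.0964]
tcp_rot: [-90.0, -0.0, 27.2]
wrist_force: [0.8, 0.1, 0.6]
opening: 0.0854
time: 3.2
ee_pos: [0.4997, -0.2224, 0.0959]
tcp_rot: [-90.0, -0.0, 27.2]
wrist_force: [-0.1, 0.1, 4.4]
opening: 0.0276
shift [-3.000e-04 -1.091e-01 -1.000e-04] turn [0.0006 0.0037 0.0004]
3.2 [ 0.4997 -0.2224  0.0959] [-9.003e+01 -3.000e-02  2.721e+01] q [-24.    4.2  -7.   78.8  -0.   38.8] F [-0.1  0.1  4.4] T [ 0.02  0.12 -0.05] 0.027589459549646242
```

```bash
python3 -m crank '0 -.015 0 0 0 0;0 -.03 0 0 0 0;0 -.05 0 0 0 0;0 -.07 0 0 0 0;0 -.09 0 0 0 0;0 -.11 0 0 0 0;0 -.11 0 0 0 0;0 -.11 0 0 0 0' - 60
python3 - <<'E'
from h import *
s=vision.camera("scene");t=vision.camera("top")
def crop(im,u,v,w,h,k): return cv2.resize(im[v:v+h,u:u+w,::-1],(w*k,h*k),interpolation=cv2.INTER_CUBIC)
cv2.imwrite("pics/lift.png",np.hstack([crop(s,115,75,60,110,6)]))
L=[[dx,0,dz] for dx in (-.016,-.0125,-.0095,.0095,.0125,.016) for dz in (.0,)]
o=bot.get_obs();p=o["ee_pos"]
for z in (-.0825,-.046,-.033):
  q=proj("scene",[p+[0,0,z]]);print(z,(q-[115,75])*6)
a=np.radians(27);print("px/mm along blade",(proj("scene",[p+[.01*np.cos(a),.01*np.sin(a),-.06]])-proj("scene",[p+[0,0,-.06]]))/10)
E
python3 go.py 0.52 0 .21 8
```

```text
time: 4.0
ee_pos: [0.4997, -0.2224, 0.2057]
tcp_rot: [-90.0, -0.0, 27.2]
wrist_force: [-0.3, -0.5, -3.7]
opening: 0.0274
-0.0825 [[158.79731668 494.97955601]]
-0.046 [[145.31387013 421.57469458]]
-0.033 [[140.3853936  394.74371073]]
px/mm along blade [[0.19670012 0.13666456]]
shift [ 0.1202 -0.0055  0.1881] turn [-0.001   0.3354 -0.0012]
4.1 [ 0.4991 -0.2222  0.2044] [-8.993e+01  6.000e-02  2.722e+01] q [-24.    3.9   4.8  90.9  -0.   38.8] F [ 0.8  0.3 -2.4] T [ 0.02  0.02 -0.01] 0.027057921430551614
```

View pics/lift.png

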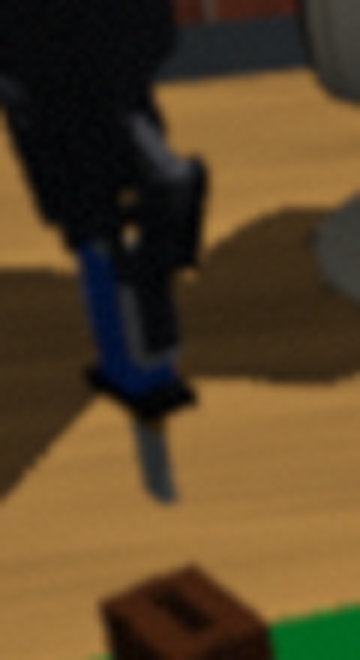

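The crop shows the chisel held upright and clear of its stand: collar at (145,390), blade end at about (163,497), against a predicted (159,495). I'll turn the blade broadside to the camera once to gauge its width.

```bash
python3 -m crank '0 0 0 0 -.15 0;0 0 0 0 -.3 0;0 0 0 0 -.45 0;0 0 0 0 -.6 0;0 0 0 0 -.75 0;0 0 0 0 -.9 0;0 0 0 0 -1.05 0;0 0 0 0 -1.1 0'
python3 - <<'E'
from h import *
s=np.mean([vision.camera("scene").astype(float) for _ in range(4)],0).astype(np.uint8)
def crop(im,u,v,w,h,k): return cv2.resize(im[v:v+h,u:u+w,::-1],(w*k,h*k),interpolation=cv2.INTER_CUBIC)
cv2.imwrite("pics/broad.png",crop(s,120,130,40,40,14))
o=bot.get_obs();p=o["ee_pos"];a=np.radians(o["tcp_rot"][2]);print(p,o["tcp_rot"])
for z in (-.0825,-.065,-.046,-.033,-.0245):
  d=np.array([np.cos(a),np.sin(a),0])
  q=proj("scene",[p+[0,0,z]]+np.array([[0],[.01]])*d);print(z,(q[0]-[120,130])*14,(q[1]-q[0])/10*14)
E
```

```text
time: 4.9
ee_pos: [0.499, -0.2222, 0.2042]
tcp_rot: [-89.9, -0.0, 90.6]
wrist_force: [-0.2, 0.0, -2.6]
opening: 0.0269
[ 0.49919924 -0.22222259  0.20469535] [-8.99327509e+01 -2.99883435e-02  9.01336193e+01]
-0.0825 [300.13774657 383.80686337] [ 5.42010521 -0.75612511]
-0.065 [285.19649207 302.47448683] [ 5.47261735 -0.74609509]
-0.046 [268.6624254  212.47167372] [ 5.53079084 -0.73463922]
-0.033 [257.15748849 149.84481327] [ 5.57130905 -0.72644681]
-0.0245 [249.54879284 108.42705279] [ 5.59812312 -0.72092919]
```

View pics/broad.png

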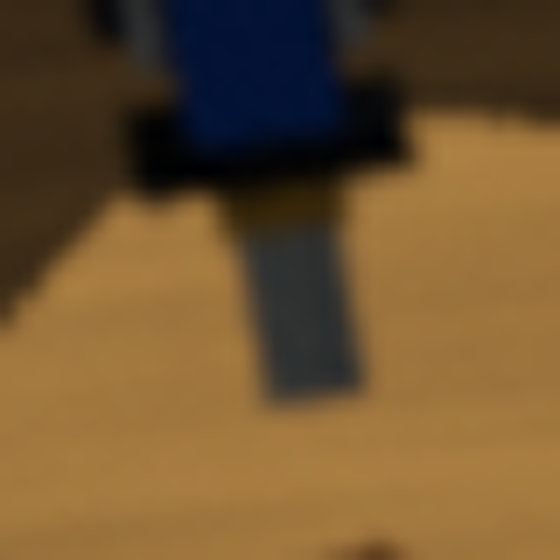

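Blade spans (262–360, 395) in the crop, about 18–19 mm wide, and the shoulder is about 22–24 mm. So slot 2 (20.6 mm) should be the first to accept it. I'll still try slot 1 first, as told, which also checks the rack's height.

```bash
python3 go.py .4848 .1429 .19 168.95
python3 -m crank '.045 0 0 0 -.15 0;.09 0 0 0 -.3 0;.135 0 0 0 -.45 0;.18 0 .003 0 -.6 0;.225 0 .006 0 -.75 0;.27 0 .009 0 -.9 0;.315 0 .012 0 -1.05 0;.34 0 .014 0 -1.2 0'
python3 go.py .4848 .1429 .160 168.95
```

```text
shift [0.3651 0.0149 0.0135] turn [-6.0000e-04 -1.3756e+00  1.2000e-03]
5.1 [ 0.4992 -0.2222  0.2047] [-8.993e+01 -3.000e-02  9.013e+01] q [-24.    3.9   4.8  90.9  -0.  -24.1] F [ 0.4 -0.5 -3.2] T [ 0.02  0.05 -0.03] 0.02720891420940764
time: 5.9
ee_pos: [0.4833, 0.1204, 0.2052]
tcp_rot: [-90.0, -0.0, 159.4]
wrist_force: [1.0, -1.3, -2.0]
opening: 0.0273
shift [ 0.0066  0.0453 -0.0216] turn [ 0.0004 -0.1673  0.0004]
5.9 [0.4833 0.1204 0.2052] [-9.0020e+01 -2.0000e-02  1.5936e+02] q [ 14.   -2.7  -1.9  90.9   0.  -55.4] F [ 1.  -1.3 -2. ] T [-0.02 -0.05 -0.04] 0.027301147971319266
```

```bash
python3 -m crank '.004 .015 -.011 0 -.08 0;.0066 .03 -.0216 0 -.167 0;.0066 .045 -.0216 0 -.167 0;.0066 .045 -.0216 0 -.167 0;.0066 .045 -.0216 0 -.167 0'
python3 go.py .4848 .1429 .142 168.95
python3 - <<'E'
from h import *
def crop(im,u,v,w,h,k): return cv2.resize(im[v:v+h,u:u+w,::-1],(w*k,h*k),interpolation=cv2.INTER_CUBIC)
s=vision.camera("scene");cv2.imwrite("pics/hover.png",crop(s,250,100,90,90,6))
p=bot.get_obs()["ee_pos"];print((proj("scene",[p+[0,0,-.083],[.4848,.1429,.06],[.4917,.1783,.06]])-[250,100]+.5)*6)
E
```

```text
time: 6.4
ee_pos: [0.4855, 0.1395, 0.1604]
tcp_rot: [-90.0, -0.0, 168.4]
wrist_force: [-0.7, -0.7, -1.9]
opening: 0.0271
shift [ 0.0013  0.0184 -0.0032] turn [-0.0004 -0.0097  0.0005]
6.4 [0.4855 0.1395 0.1604] [-8.9980e+01 -3.0000e-02  1.6839e+02] q [ 16.   -2.   -6.1  85.9  -0.  -62.4] F [-0.7 -0.7 -1.9] T [-0.05 -0.02  0.04] 0.02714998179810299
[[125.47136793 307.65986063]
 [130.81306933 337.9469598 ]
 [203.64928416 334.5393571 ]]
```

View pics/hover.png

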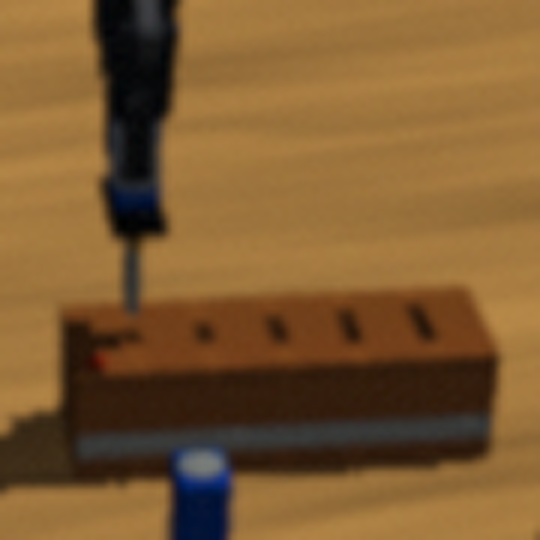

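In the crop the blade end is at (131,309) against a predicted (125,308), so the blade sits about 1–2 mm toward +y of the tool. I'll shift by that amount. Slot 2 is at (204,332). Now a gentle touch on slot 1.

```bash
python3 -m crank '.001 .005 -.0018 0 -.01 0;.001 .01 -.0018 0 -.01 0;.001 .014 -.0018 0 -.01 0;.001 .015 -.0018 0 -.01 0;.001 .015 -.0018 0 -.01 0;.001 .015 -.0018 0 -.01 0'
python3 -m crank '0 .001 0 0 0 0;0 .001 0 0 0 0'
python3 -m crank '0 .001 0 0 0 0;0 .001 0 0 0 0'
python3 -m crank '0 .001 0 0 0 0;0 .001 0 0 0 0'
```

```text
time: 7.05
ee_pos: [0.4851, 0.1421, 0.1456]
tcp_rot: [-90.0, 0.0, 169.1]
wrist_force: [-0.1, -0.3, -1.5]
opening: 0.0272
time: 7.25
ee_pos: [0.485, 0.1421, 0.1445]
tcp_rot: [-90.0, 0.0, 169.1]
wrist_force: [0.3, 0.1, -1.7]
opening: 0.0269
time: 7.45
ee_pos: [0.485, 0.1421, 0.1434]
tcp_rot: [-90.0, -0.0, 169.1]
wrist_force: [0.6, -0.8, -1.4]
opening: 0.0269
time: 7.65
ee_pos: [0.4851, 0.1421, 0.1429]
tcp_rot: [-90.0, 0.0, 169.1]
wrist_force: [-0.2, -0.5, 1.7]
opening: 0.0274
```

Contact at TCP z 0.143, where it was expected, with about 3 N. Slot 1 refuses the blade. On to slot 2.

```bash
python3 go.py .4917 .1770 .146 168.95
python3 -m crank '0 -.004 -.012 0 0 0;0 -.004 -.024 0 0 0;0 -.004 -.0355 0 0 0;0 -.004 -.0355 0 0 0;0 -.004 -.0355 0 0 0'
python3 - <<'E'
from h import *
def crop(im,u,v,w,h,k): return cv2.resize(im[v:v+h,u:u+w,::-1],(w*k,h*k),interpolation=cv2.INTER_CUBIC)
s=np.mean([vision.camera("scene").astype(float) for _ in range(3)],0).astype(np.uint8);cv2.imwrite("pics/s2.png",crop(s,262,130,40,36,15))
p=bot.get_obs()["ee_pos"];print(p,(proj("scene",[p+[0,0,-.083],[.4917,.1783,.06]])-[262,130]+.5)*15)
E
python3 go.py .4917 .1770 .146 168.95
```

```text
shift [ 0.0001 -0.0031 -0.0355] turn [ 0.0003  0.0033 -0.0004]
7.65 [0.4851 0.1421 0.1429] [-9.0020e+01  2.0000e-02  1.6914e+02] q [ 16.3  -2.   -8.   83.9   0.  -62.8] F [-0.2 -0.5  1.7] T [-0.05  0.23 -0.02] 0.027436240985458434
time: 8.15
ee_pos: [0.4916, 0.1775, 0.1461]
tcp_rot: [-90.0, -0.0, 169.2]
wrist_force: [0.8, -0.1, -1.8]
opening: 0.0269
[0.49160722 0.17677713 0.14637207] [[322.22193374 372.27437502]
 [329.12321041 386.34839275]]
shift [-0.      0.0004 -0.0002] turn [-0.0003  0.0031  0.0002]
8.3 [0.4916 0.1768 0.1464] [-8.9990e+01 -1.0000e-02  1.6913e+02] q [ 19.8   0.4  -5.3  84.3  -0.  -59.3] F [-0.6 -0.1 -3. ] T [-0.03  0.02  0.04] 0.027345359023377796
```

View pics/s2.png

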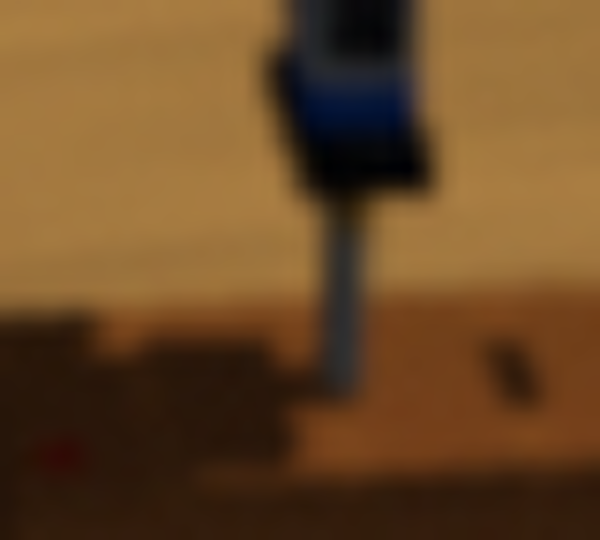

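The blade end is at about (340,393) in the crop. Slot 2's near end should be at about (350,404), extrapolated from slot 3 at (513,372), so I'll nudge about 0.7 mm toward +y and lower gently.

```bash
python3 -m crank '0 .0015 -.0007 0 0 0;0 .0025 -.0007 0 0 0;0 .0025 -.0007 0 0 0'
python3 -m crank '0 .001 0 0 0 0;0 .001 0 0 0 0'
python3 -m crank '0 .001 0 0 0 0;0 .001 0 0 0 0'
```

```text
time: 8.6
ee_pos: [0.4917, 0.1774, 0.1438]
tcp_rot: [-90.0, -0.0, 169.1]
wrist_force: [-0.1, 0.6, -1.2]
opening: 0.0279
time: 8.8
ee_pos: [0.4919, 0.1775, 0.143]
tcp_rot: [-90.0, 0.0, 169.1]
wrist_force: [-0.4, -0.4, -1.7]
opening: 0.0273
time: 9.0
ee_pos: [0.492, 0.1777, 0.1427]
tcp_rot: [-90.0, 0.0, 169.1]
wrist_force: [-1.5, -0.5, 4.0]
opening: 0.027
```

```bash
python3 go.py .4917 .1770 .146 168.95
```

```text
shift [ 0.0001 -0.0033  0.0007] turn [ 0.0004  0.0033 -0.0008]
9.0 [0.492  0.1777 0.1427] [-9.0020e+01  4.0000e-02  1.6914e+02] q [ 19.9   0.4  -5.7  83.9  -0.  -59.3] F [-1.5 -0.5  4. ] T [-0.18  0.42  0.04] 0.02702155888021346
```

Contact at the same height with about 5 N, so the blade isn't aligned yet. The arm is soft, about 4 N/mm, so I'll drag lightly across the mouth.

```bash
python3 -m crank '0 0 -.0005 0 0 0;0 0 -.001 0 0 0;0 0 -.0015 0 0 0;0 0 -.002 0 0 0;0 0 -.002 0 0 0'
python3 -m crank '0 0 .0005 0 0 0;0 0 .001 0 0 0;0 0 .0015 0 0 0;0 0 .002 0 0 0;0 0 .002 0 0 0'
python3 -m crank '0 0 .0005 0 0 0;0 0 .001 0 0 0;0 0 .0015 0 0 0;0 0 .002 0 0 0;0 0 .002 0 0 0'
```

```text
time: 9.5
ee_pos: [0.4921, 0.1786, 0.1426]
tcp_rot: [-89.9, 0.0, 169.1]
wrist_force: [-3.0, -6.8, 7.8]
opening: 0.0272
time: 10.0
ee_pos: [0.492, 0.1777, 0.1426]
tcp_rot: [-90.0, 0.0, 169.1]
wrist_force: [-2.1, -0.4, 5.4]
opening: 0.0274
time: 10.5
ee_pos: [0.4912, 0.1753, 0.1412]
tcp_rot: [-89.9, -0.1, 169.1]
wrist_force: [-0.1, 0.1, -2.4]
opening: 0.0272
```

It dropped in: z 0.1412 with the force back to the free value. Lowering further, watching the force.

```bash
python3 -m crank '0 .001 0 0 0 0;0 .002 0 0 0 0;0 .003 0 0 0 0;0 .003 0 0 0 0'
python3 -m crank '0 .001 0 0 0 0;0 .002 0 0 0 0;0 .003 0 0 0 0;0 .003 0 0 0 0'
```

```text
time: 10.9
ee_pos: [0.4914, 0.1756, 0.1387]
tcp_rot: [-90.0, -0.0, 169.1]
wrist_force: [0.3, 0.3, -2.6]
opening: 0.0276
time: 11.3
ee_pos: [0.4914, 0.1756, 0.1358]
tcp_rot: [-90.0, -0.0, 169.1]
wrist_force: [-0.1, 0.2, -1.8]
opening: 0.0272
```

```bash
python3 -m crank '0 .002 0 0 0 0;0 .004 0 0 0 0;0 .006 0 0 0 0;0 .008 0 0 0 0;0 .01 0 0 0 0;0 .012 0 0 0 0;0 .012 0 0 0 0'
python3 -m crank '0 .002 0 0 0 0;0 .004 0 0 0 0;0 .006 0 0 0 0;0 .008 0 0 0 0;0 .01 0 0 0 0;0 .012 0 0 0 0;0 .012 0 0 0 0'
```

```text
time: 12.0
ee_pos: [0.4913, 0.1756, 0.1236]
tcp_rot: [-90.0, -0.0, 169.1]
wrist_force: [-0.7, -0.6, -2.5]
opening: 0.027
time: 12.7
ee_pos: [0.4913, 0.1756, 0.1116]
tcp_rot: [-90.0, -0.0, 169.1]
wrist_force: [-0.2, -0.3, -0.7]
opening: 0.0274
```

```bash
python3 -m crank '0 .001 0 0 0 0;0 .002 0 0 0 0;0 .003 0 0 0 0;0 .003 0 0 0 0'
python3 -m crank '0 .001 0 0 0 0;0 .001 0 0 0 0;0 .001 0 0 0 0'
python3 -m crank '0 .001 0 0 0 0;0 .001 0 0 0 0;0 .001 0 0 0 0'
```

```text
time: 13.1
ee_pos: [0.4914, 0.1756, 0.1088]
tcp_rot: [-90.0, -0.0, 169.1]
wrist_force: [0.2, 0.3, -2.3]
opening: 0.0273
time: 13.4
ee_pos: [0.4915, 0.1757, 0.108]
tcp_rot: [-90.0, 0.0, 169.1]
wrist_force: [-0.3, 0.2, -2.0]
opening: 0.0272
time: 13.7
ee_pos: [0.4915, 0.1757, 0.107]
tcp_rot: [-90.0, 0.0, 169.1]
wrist_force: [-0.9, 0.3, -1.4]
opening: 0.0276
```

```bash
python3 -m crank '0 .001 0 0 0 0;0 .001 0 0 0 0;0 .001 0 0 0 0'
python3 -m crank '0 .0005 0 0 0 0;0 .0005 0 0 0 0;0 .0005 0 0 0 0'
```

```text
time: 14.0
ee_pos: [0.4916, 0.1757, 0.1067]
tcp_rot: [-90.0, 0.0, 169.1]
wrist_force: [-2.8, -1.6, 5.1]
opening: 0.0272
time: 14.3
ee_pos: [0.4916, 0.1758, 0.1066]
tcp_rot: [-90.0, 0.1, 169.1]
wrist_force: [-2.2, -1.6, 9.0]
opening: 0.0272
```

The shoulder is seated at z 0.1067, 36 mm below first contact, as expected. I'll ease the pressure, release and retreat.

```bash
python3 -m crank '0 -.001 0 0 0 0;0 -.001 0 0 0 0' - 20
python3 -m crank '0 0 0 0 0 0;0 0 0 0 0 0;0 0 0 0 0 0;0 0 0 0 0 0;0 0 0 0 0 0;0 0 0 0 0 0' -1
python3 -m crank '0 -.02 0 0 0 0;0 -.04 0 0 0 0;0 -.06 0 0 0 0;0 -.09 0 0 0 0;0 -.12 0 0 0 0;0 -.12 0 0 0 0'
python3 -m crank '0 0 -.03 0 0 0;0 0 0 0 0 0' >/dev/null
python3 - <<'E'
from h import *
def crop(im,u,v,w,h,k): return cv2.resize(im[v:v+h,u:u+w,::-1],(w*k,h*k),interpolation=cv2.INTER_CUBIC)
s=vision.camera("scene");t=vision.camera("top")
cv2.imwrite("pics/end.png",np.hstack([crop(s,245,100,90,90,4),crop(t,160,200,100,90,4)]))
print((proj("scene",[[.4917,.1770,.142]])-[245,100]+.5)*4)
print(bot.get_obs()["time"],bot.get_obs()["wrist_force"])
E
```

```text
time: 14.5
ee_pos: [0.4915, 0.1757, 0.1068]
tcp_rot: [-90.0, 0.0, 169.1]
wrist_force: [-0.9, -0.6, 4.4]
opening: 0.0274
time: 15.1
ee_pos: [0.4915, 0.1757, 0.1065]
tcp_rot: [-90.0, -0.0, 169.1]
wrist_force: [-0.3, -0.3, 0.2]
opening: 0.0858
time: 15.7
ee_pos: [0.4926, 0.1761, 0.2307]
tcp_rot: [-90.2, 0.3, 169.1]
wrist_force: [-0.1, 0.2, 0.5]
opening: 0.0852
[[157.99619284 122.76525115]]
16.0 [-0.19098975  0.54513039  1.09862555]
```

View pics/end.png

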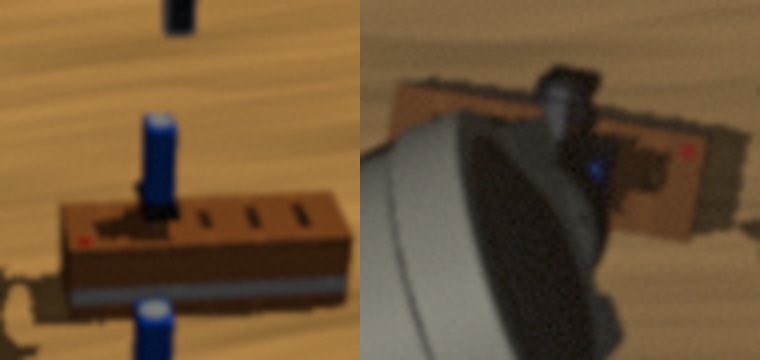

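The chisel stands upright in slot 2 with slots 3–5 free. Its handle top is at (160,122) against (158,123) predicted for a hanging chisel, and the gripper is clear above it.

```bash
python3 -c "
from workcell import bot
print(bot.job_done())"
```

```text
the job is handed in; nothing more can be done
None
```

The chisel from the green mat now hangs by its shoulder in slot 2. The job is handed in, finished at about 16 s of the 72 s allowed.

- **Slot 1:** the blade touched down with about 3 N and did not go in.
- **Slot 2:** the first touch caught the edge. While I dragged the blade across to find the mouth, the wrist force reached about 8 N vertically and 7 N sideways. The blade then slid in freely, and its shoulder seated 36 mm below first contact at up to 11 N. I eased off the pressure before letting go.
- **Last checks:** the chisel looks upright. Its handle top is within about 1 pixel of where a hanging chisel's should be, so it has not fallen through. The gripper was open and clear, with the wrist force about 1 N. I never went near the other chisels, the stone or the bottle.
- **Disagreements:**
  - The chisel went in 1–2 mm toward lower y from where the cameras put the slot.
  - The blade measured 18 mm, where 19 mm would match slot 2.
  - The rack's corners fitted its stated size about 2 pixels off, so I relied on the slot positions instead.

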